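Set the collar that loads a spray mandrel

TASK

Back off the thumb screw on the mandrel's collar by turning it anticlockwise, slide the collar along the bar against the spring ring of the bronze casting until it presses on it with about 8 N (gently: never 20 N), then do the thumb screw up fully tight again so that the collar keeps that pressure, and let go. Leave the other things on the bench where they are.

Things in the scene. Friction and masses are not known exactly. Their poses are not given: they have to be found in the camera images.
- stand: Spray mandrel: dark steel base plate 120 x 380 x 12 mm, fixed, origin at the centre of its underside. A steel bar, 18 mm in diameter, runs along the stand's y, its axis 90 mm straight above the base's underside. Cup and casting are at the +y end, a thin post (30 mm wide, its top 110 mm above the bench) at y = -165 mm.
- head: Fixed end of the mandrel, origin and axes as the stand's: dark steel post and cup (60 mm diameter). A bell-shaped bronze casting (72 mm diameter, 62 mm long) plugs into the cup; on its small end, facing the collar, a steel spring ring (40 mm diameter, 6 mm thick). The ring gives 2.5 N per mm, up to 10 mm. The casting stands out by an unmeasured 0 to 16 mm, differing each start: feel for it.
- ring_far (a point): Point on the bar's axis (fixed to the head), where the ring's free face would be if the casting were plugged in fully. The true face lies 0 to 16 mm from here towards the collar (stand's -y).
- collar: Aluminium collar on the bar, 44 mm in diameter, 24 mm long along the bar, a 22 mm square boss on top ending 27 mm above the bar's axis. Origin at its centre, on the bar's axis; axes as the stand's; faces 12 mm either side along y. Slides with about 1.5 N of friction (plus drag of 8 N per m/s) when the screw is loose; held by 20 to 30 N when it is tight.
- screw_wing (a point): Centre of the thumb screw's flat dark steel wing above the collar: 34 mm long, 10 mm thick, 22 mm high, on a vertical stem; its lower edge is 11 mm above the boss when tight. Seen from above, its long side makes the angle (screw - 1.2) rad, anticlockwise, with the stand's x: it lies across the bar at screw = 1.2.
- screw (a joint): Angle of the thumb screw in rad: 0 is fully tight (a stop), growing anticlockwise seen from above as it is loosened, up to a stop at 1.7. It lets go of the bar at about 0.6 and is well loose at 1.2. Past 0.6 the wing rises 2 mm per rad. Turning it takes 0.05 to 0.3 N m.
- spare_ring: Bystander: plain aluminium ring, 44 mm in diameter, 14 mm high, lying in front of the stand (robot side). Leave it.
- brush: Bystander: brush 200 mm long, lying in front of the stand (robot side), along it. Leave it.
- wax_tin: Bystander: round brass tin, 88 mm in diameter, 42 mm high, beyond the stand. Leave it.
- jar: Bystander: glass jar, 56 mm in diameter, 75 mm high, beyond the stand. Leave it.
- wrench: Bystander: open-ended wrench 180 mm long, lying to the left of the stand. Leave it.

How it is judged:
On the way, in this order (a step that is already met when the one before it is completed fails the run):
1. the thumb screw is loosened, the collar still clear of the spring ring (value of joint screw above 0.8 rad and contact force between collar and head below 0.5 N), for 0.1 s.
2. with the screw loose, the collar presses the spring ring with 4 to 13 N (value of joint screw above 0.65 rad and contact force between collar and head between 4 and 13 N), for 0.2 s.
At the end, for the whole second after the job is handed in: The thumb screw is tight again (within 0.3 rad of its stop), and the collar, at rest, presses on the spring ring with 4 to 13 N by itself (value of joint screw below 0.3 rad and contact force between collar and head between 4 and 13 N and linear speed of collar below 0.005 m/s); the robot touches nothing.
It fails at once if the collar presses on the spring ring with 20 N or more (contact force between collar and head above 20 N).
It fails at once if a bystander is moved by more than 30 mm (distance of any of spare_ring, brush, wax_tin, jar, wrench from where it was at the start of the episode above 0.03 m).
It also fails if it takes over 56 s, if anything falls off the work surface, if the arm or the gripper's body presses on something with over 40 N, if the wrist force passes 120 N, or if a joint passes its speed limit or range.

ROBOT

A 7-joint arm with a two-finger parallel gripper is mounted at the origin on the work surface. World frame = base frame: x ahead of the robot, y to its left, z up, the work surface at z = 0. Lengths are in m, angles in rad, forces in N, time in s.
With the tool pointing down it reaches from about 0.425 to 0.875 m from the base axis. Payload 4.7 kg.
Tool frame: the origin (TCP) lies midway between the tips of the shut fingers; the grasp point (between the pads) lies 19 mm behind it; z points along the fingers, y is the line along which they close (so a half turn about z gives the same grasp; the last joint's range is limited). The gripper opens to 85 mm and grips with 20 to 120 N. Pads are 22 mm wide; open, the fingers measure 114 mm over their backs; the gripper's body (76 mm by 85 mm) begins 54 mm behind the grasp point. The pads swing forward as they close: fully open they stand 13 mm farther back than shut.
Start: joints at [-1.295, 0.321, -0.07, 1.45, 0.023, 1.371, -0.057], TCP at [0.168, 0.628, 0.231] pointing down, gripper open.
Joint ranges: [-2.86, 2.86], [-0.3, 2.09], [-1.38, 1.24], [0.06, 2.45], [-1.56, 4.7], [0.09, 2.05], [-2.69, 2.69]. Speed limits (rad/s): [2.57, 2.57, 3.14, 3.14, 3.14, 3.14, 3.14].

INTERFACE

Orientations are given as a 3x3 rotation matrix whose columns are the frame's x, y, z axes.
In Python, from bench import state, read_camera, calibration, arm gives the robot as it stands. The module is installed in compiled form; this text tells all that it offers.
- The arm moves only by the tool play_rows, never from a script. Its argument "increments" is a list that holds one entry, the list of rows, each a list of 6 numbers: the shift along the tool's x, y, z in mm, then the turn, a rotation vector about the tool's x, y, z in rad. In form: [[[x, y, z, ax, ay, az], ...]]. A call has 1 to 12 rows; each row shifts and turns the commanded pose from where the row before left it, along the tool's axes as they then stand; what a row does not reach is not made up. A row lasts 1/12 s, in which the tool goes at most 41.7 mm and 7.16 degrees, less where a joint would pass 70% of its speed; a pose out of reach is approached as far as the arm can. A call is refused whole if a number of a shift passes 41.7 or a number of a turn 0.125, either way. A call with a gripper value outside its range is refused whole. "claw" is the opening, from 0 (shut) to 1 (fully open), set as the call begins (left out, the last holds). The fingers move at their own pace and stop on an object; the grip force is fixed at half the most. Time passes only in rows, so rows that do not move let the fingers close. It gives the time, the measured TCP pose, the force, the opening and the grip force at its end, in the units of the state.
- state(): the state, without advancing time (a new reading comes with each control period).
- read_camera(name): name is "scene" or "side" or "wrist"; returns (picture, depth): 480x640x3 uint8, red, green, blue; 480x640 float32, m along the optical axis (not along the pixel's ray), 0 where there is no reading.
- calibration(name): a dict with "fx", "fy", "cx", "cy" (pixels), "k1" (the pictures are not rectified: a ray, as slopes to the right and down, at radius r is drawn at 1 + k1 r^2 times it, then the intrinsics apply), "R" (3x3) and "t" (3): a world point X has camera coordinates R X + t. Camera axes: x right, y down, z forward; pixel columns grow to the right and rows downward; lengths in m; the calibration is good to about 2 mm. A picture is of the moment at which its call begins: read the wrist's pose just before it. calibration takes no time and is no camera call; for the wrist camera it gives the pose at the moment of the call.
- arm.close_job(): hands the job in; it is judged then, once.
The state is a dict: "clock": time; "joint_positions": joint angles; "qvel": joint speeds; "effort": joint torques, N m; "position": TCP position; "tcp_rot": TCP orientation; "ft_force": force on the tool from outside, world axes, zero at the start; "wrist_torque": the same for the moment, N m; "width": finger opening in m; "finger_force": force on a finger pad.
Only numpy, scipy, OpenCV 4.12 (cv2) and the standard library are available. Lean on these libraries where they do the work, as an engineer would, in place of code of your own. Each camera call takes 0.05 s, during which the arm holds its last target. There are 200 camera calls.

## Working session

There is one attempt and no reset: what is moved stays moved. The work goes in short steps, Python scripts to look and compute and a tool call to move; the robot and the scene stay as the last step left them, time stands still between calls to the robot, and variables do not carry over. Pictures are saved under pics/ and viewed, at most 10 in all, crops included, and the job is handed in when it is done.

Besides the shell and the picture viewer there is one more tool, called by a JSON object that holds its "name" and its "arguments". play_rows: Moves the arm, as the interface text tells. Its arguments: {"type":"object","properties":{"increments":{"type":"array"},"claw":{"type":"number"}},"required":["increments"]}

```bash
mkdir -p pics; cat > h.py <<'E'
import numpy as np, cv2
from bench import state, read_camera, calibration, arm
def world(c,u,v,d):
    u=np.atleast_1d(u).astype(float);v=np.atleast_1d(v).astype(float)
    K=np.array([[c['fx'],0,c['cx']],[0,c['fy'],c['cy']],[0,0,1]])
    # drawn = ray*(1+k1 r^2)
    p=cv2.undistortPoints(np.stack([u,v],1)[:,None],K,np.array([c['k1'],0,0,0.]))[:,0]
    P=np.c_[p,np.ones(len(p))]*np.atleast_1d(d)[:,None]
    return (P-np.array(c['t']))@np.array(c['R'])
def cloud(c,dep):
    v,u=np.nonzero(dep>0)
    return world(c,u,v,dep[v,u]),u,v
E
python3 - <<'E'
from h import *
s=state();print({k:np.round(s[k],3).tolist() for k in s})
for n in ["scene","side","wrist"]:
    c=calibration(n);p,d=read_camera(n)
    cv2.imwrite(f'pics/{n}0.png',p[:,:,::-1]);np.savez(f'{n}0.npz',p=p,d=d,**{k:c[k] for k in c})
    print(n,c,(d>0).mean())
E
```

```text
{'clock': 0.0, 'joint_positions': [-1.295, 0.322, -0.07, 1.452, 0.023, 1.371, -0.057], 'qvel': [-0.001, 0.001, -0.001, 0.0, 0.0, -0.0, 0.001], 'effort': [-0.0, -49.359, -0.382, -31.434, 0.013, 0.011, 0.0], 'position': [0.168, 0.627, 0.23], 'tcp_rot': [[-0.966, 0.259, -0.0], [0.259, 0.966, -0.002], [-0.0, -0.002, -1.0]], 'ft_force': [-0.177, 0.096, -0.308], 'wrist_torque': [-0.007, 0.035, -0.033], 'finger_force': 0.0, 'width': 0.086}
scene {'fx': 565.8540042271686, 'fy': 565.8540042271686, 'cx': 321.89315844195175, 'cy': 248.31028493237184, 'k1': 0.004418313021443951, 'R': array([[-0.43804482,  0.89882729,  0.01504123],
       [ 0.5455248 ,  0.27908679, -0.79026151],
       [-0.71450642, -0.3379646 , -0.6125851 ]]), 't': array([ 0.12912572, -0.25201165,  1.64315852])} 0.9712955729166667
side {'fx': 585.0406422995624, 'fy': 585.0406422995624, 'cx': 334.682308480858, 'cy': 234.118000294432, 'k1': -0.02867123953138475, 'R': array([[ 0.87186675, -0.48972259, -0.00448867],
       [-0.25340132, -0.44325642, -0.85983226],
       [ 0.41908965,  0.7507966 , -0.51055689]]), 't': array([-0.40925795,  0.31808539,  0.77130555])} 0.9958854166666666
wrist {'fx': 406.6596508617044, 'fy': 406.6596508617044, 'cx': 322.03520836162784, 'cy': 243.33806892723757, 'k1': -0.06732895495812401, 'R': array([[ 0.25861158,  0.96597991, -0.00169325],
       [ 0.92491946, -0.2471125 ,  0.28889341],
       [ 0.2786468 , -0.0762773 , -0.95735977]]), 't': array([-0.64942325, -0.0385711 ,  0.38065452])} 0.995986328125
```

View pics/scene0.png

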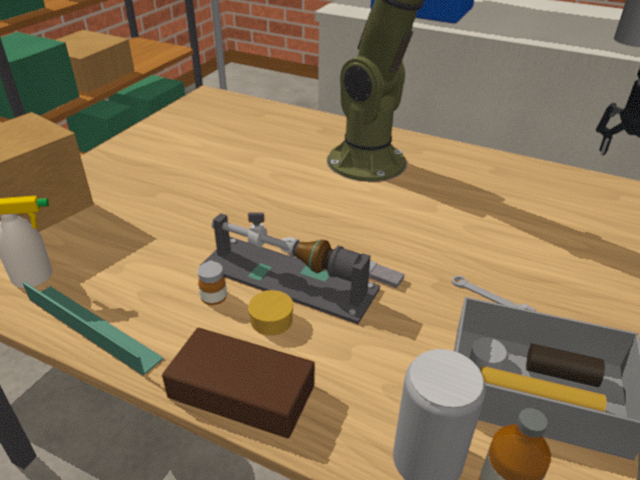

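View pics/side0.png

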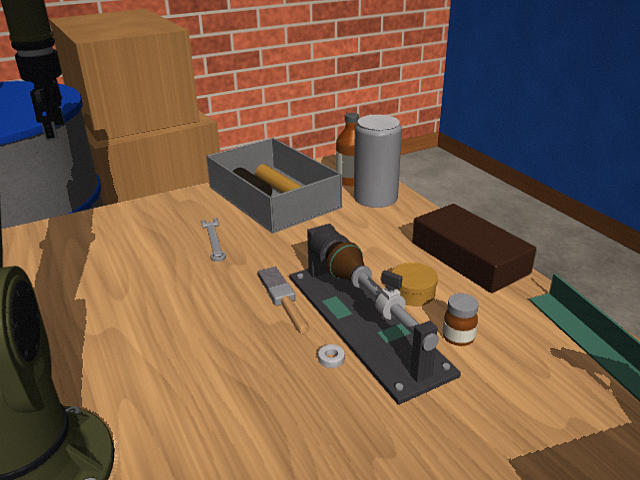

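The scene picture shows the mandrel with the wing at (257,218), the thin post at (222,235) and the cup at (350,265). In the side picture the wing is at (392,280), the collar at (390,300) and the ring at (362,278).

```bash
python3 - <<'E'
from h import *
for n,box in [("scene",(180,190,400,320)),("side",(280,215,470,405))]:
    f=np.load(n+'0.npz');p=f['p'];d=f['d'];c={k:f[k] for k in ['fx','fy','cx','cy','k1','R','t']}
    P,u,v=cloud(c,d); m=(u>box[0])&(u<box[2])&(v>box[1])&(v<box[3]); P=P[m];rgb=p[v[m],u[m]].astype(int)
    hsv=cv2.cvtColor(p,cv2.COLOR_RGB2HSV)[v[m],u[m]]
    B=(abs(P[:,2]-.012)<.006)&(hsv[:,2]<110)&(hsv[:,1]<110)
    # main blob via mask
    M=np.zeros((480,640),np.uint8);M[v[m][B],u[m][B]]=1
    k,l,st,_=cv2.connectedComponentsWithStats(cv2.morphologyEx(M,cv2.MORPH_CLOSE,np.ones((9,9))))
    i=1+st[1:,4].argmax(); B&=l[v[m],u[m]]==i
    r=cv2.minAreaRect((P[B,:2]*1000).astype(np.float32));print(n,'base',r,cv2.boxPoints(r).round(1).tolist(),np.median(P[B,2]))
    ctr=np.array(r[0])/1000
    bx=cv2.boxPoints(r)/1000;e1=bx[1]-bx[0];e2=bx[2]-bx[1];a=e1 if np.linalg.norm(e1)>np.linalg.norm(e2) else e2;a/=np.linalg.norm(a)
    if a[1]<0:a=-a
    xa=np.array([a[1],-a[0]])
    q=(P[:,:2]-ctr)@np.c_[xa,a]
    print('axis y',a,'yaw',np.arctan2(-a[0],a[1]))
    # profile along y of points with z>70, |x|<45
    T=(P[:,2]>.07)&(abs(q[:,0])<.06)&(abs(q[:,1])<.2)
    for y in np.arange(-.19,.19,.008):
        s=T&(q[:,1]>=y)&(q[:,1]<y+.008)
        if s.sum(): print('%.0f n%d zmax %.1f x %.1f..%.1f rgb %s'%(1000*y+4,s.sum(),P[s,2].max()*1e3,q[s,0].min()*1e3,q[s,0].max()*1e3,np.median(rgb[s],0)))
    W=T&(P[:,2]>.12)&(q[:,1]<.08);print('wing top pts',W.sum(),np.c_[q[W]*1e3,P[W,2]*1e3].mean(0),P[W].mean(0),P[W,2].max()); w=cv2.minAreaRect((q[W]*1e3).astype(np.float32));print(w)
    im=p[box[1]:box[3],box[0]:box[2],::-1];cv2.imwrite(f'pics/{n}_crop.png',cv2.resize(im,None,fx=3 if n=="side" else 3,fy=3,interpolation=cv2.INTER_CUBIC))
E
```

```text
scene base ((555.8099365234375, 66.23593139648438), (147.90414428710938, 416.2714538574219), 2.698235034942627) [[472.1000061035156, 270.70001220703125], [491.70001220703125, -145.1999969482422], [639.5, -138.1999969482422], [619.9000244140625, 277.6000061035156]] 0.013277420413924261
axis y [-0.04707586  0.9988913 ] yaw 0.047093265
-186 n73 zmax 113.5 x -17.9..13.7 rgb [57. 55. 54.]
-178 n127 zmax 114.6 x -19.7..14.0 rgb [53. 51. 52.]
-170 n53 zmax 111.8 x -16.3..13.0 rgb [75. 70. 66.]
-162 n27 zmax 101.2 x -9.5..5.5 rgb [113. 112. 110.]
-154 n29 zmax 101.4 x -7.1..7.8 rgb [134. 130. 123.]
-146 n25 zmax 101.4 x -6.9..7.5 rgb [153. 138. 133.]
-138 n31 zmax 103.2 x -6.9..8.4 rgb [146. 136. 132.]
-130 n28 zmax 101.2 x -8.2..9.0 rgb [146.  138.5 135. ]
-122 n26 zmax 102.1 x -6.4..8.8 rgb [139. 131. 125.]
-114 n24 zmax 101.3 x -6.2..10.2 rgb [143. 138. 134.]
-106 n36 zmax 151.7 x 3.5..19.7 rgb [159.5 136.5  99. ]
-98 n109 zmax 152.2 x -1.8..22.9 rgb [117. 115. 101.]
-90 n138 zmax 152.5 x -10.2..24.4 rgb [107.5 104.5 102.5]
-82 n209 zmax 153.9 x -20.0..24.1 rgb [111. 108. 104.]
-74 n54 zm
[... 4019 characters left out ...]
14.6..46.0 rgb [55. 52. 54.]
118 n52 zmax 120.0 x -13.6..27.1 rgb [49.  45.5 47.5]
126 n79 zmax 118.3 x -10.1..40.9 rgb [53. 49. 51.]
134 n85 zmax 118.3 x -10.2..42.9 rgb [49. 47. 49.]
142 n91 zmax 118.2 x -9.8..44.8 rgb [52. 50. 50.]
150 n83 zmax 118.8 x -8.8..47.2 rgb [52. 49. 51.]
158 n59 zmax 117.3 x -7.7..46.8 rgb [46. 45. 48.]
166 n59 zmax 111.6 x -2.9..47.6 rgb [48. 48. 52.]
174 n53 zmax 110.3 x -2.0..42.4 rgb [53. 52. 53.]
182 n1 zmax 97.6 x 1.1..1.1 rgb [96. 71. 50.]
wing top pts 362 [  3.70047988 -52.14946307 134.85050007] [ 0.55513732 -0.00631836  0.1348505 ] 0.14926365099471828
((7.839064598083496, -3.9628372192382812), (169.88253784179688, 26.647525787353516), 84.47274780273438)
```

View pics/side_crop.png

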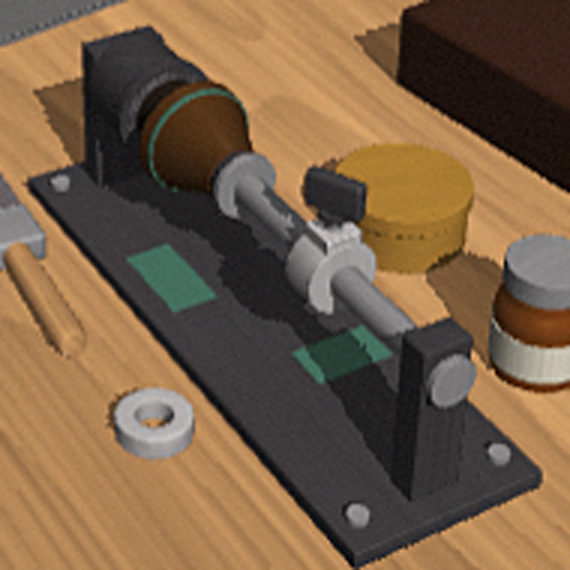

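The side crop shows the collar with its wing nearly along the bar (screw tight), clear of the ring. I'll fit the bar and wing in world coordinates.

```bash
python3 - <<'E'
from h import *
from scipy.optimize import least_squares
for n in ["scene","side"]:
    f=np.load(n+'0.npz');p=f['p'];d=f['d'];c={k:f[k] for k in ['fx','fy','cx','cy','k1','R','t']}
    P,u,v=cloud(c,d); V=cv2.cvtColor(p,cv2.COLOR_RGB2HSV)[v,u]
    near=(abs(P[:,0]-.555)<.05)
    B=near&(P[:,1]>-.11)&(P[:,1]<.04)&(P[:,2]>.084)&(P[:,2]<.105)&(V[:,1]<60)
    W=near&(P[:,1]>-.1)&(P[:,1]<.06)&(P[:,2]>.131)
    w=P[W]; w=w[np.linalg.norm(w[:,:2]-np.median(w[:,:2],0),axis=1)<.03]
    print(n,'wing',len(w),w.mean(0),w.max(0),cv2.minAreaRect((w[:,:2]*1e3).astype(np.float32)))
    cy=np.median(w[:,1]); B&=abs(P[:,1]-cy)>.02
    b=P[B]
    def res(q): return np.hypot(b[:,0]-q[0]-q[1]*b[:,1],b[:,2]-q[2])-.009
    r=least_squares(res,[.555,-.07,.09],loss='soft_l1',f_scale=.001)
    print('bar',len(b),r.x,abs(r.fun).mean())
    G=near&(P[:,2]>.1)&(P[:,2]<.122)&(V[:,1]<60)&(V[:,2]>60)&(P[:,1]>-.1)&(P[:,1]<.09)
    h,e=np.histogram(P[G,1],np.arange(-.1,.09,.004));print([(round(x*1e3),k) for x,k in zip(e,h) if k])
E
```

```text
scene wing 154 [ 0.56371606 -0.02329522  0.14276419] [ 0.57341838 -0.00859324  0.15394986] ((562.9161987304688, -24.560243606567383), (12.06898021697998, 33.2281494140625), 26.462553024291992)
bar 372 [ 5.59884835e-01 -3.33038483e-04  9.15780746e-02] 0.0017087861895717553
[(-100, np.int64(2)), (-92, np.int64(2)), (-88, np.int64(4)), (-84, np.int64(3)), (-80, np.int64(2)), (-76, np.int64(3)), (-72, np.int64(3)), (-68, np.int64(2)), (-64, np.int64(3)), (-60, np.int64(2)), (-56, np.int64(4)), (-52, np.int64(3)), (-48, np.int64(1)), (-40, np.int64(4)), (-36, np.int64(21)), (-32, np.int64(20)), (-28, np.int64(22)), (-24, np.int64(27)), (-20, np.int64(30)), (-16, np.int64(64)), (-12, np.int64(6)), (-8, np.int64(3)), (-4, np.int64(3)), (0, np.int64(4)), (4, np.int64(2)), (8, np.int64(2)), (12, np.int64(2)), (16, np.int64(3)), (20, np.int64(3)), (24, np.int64(2)), (28, np.int64(1)), (32, np.int64(3)), (36, np.int64(4)), (40, np.int64(5)), (44, np.int64(4)), (48, np.int64(1)), (52, np.int64(3)), (60, np.int64(18)), (64, np.int64(30)), (68, np.int64(13)), (72, np.int64(3))]
side wing 225 [ 0.5552617  -0.02839428  0.14093967] [ 0.56735089 -0.01143206  0.14926365] ((556.1798706054688, -26.667160034179688), (12.850674629211426, 34.07490539550781), 22.35242462158203)
bar 477 [0.55776648 0.00468226 0.08742649] 0.0009025896987792401
[(-40, np.int64(84)), (-36, np.int64(57)), (-32, np.int64(48)), (-28, np.int64(26)), (-24, np.int64(28)), (-20, np.int64(22)), (-16, np.int64(10)), (56, np.int64(12)), (60, np.int64(39)), (64, np.int64(17)), (68, np.int64(2)), (72, np.int64(3))]
```

{"name": "play_rows", "arguments": {"increments": [[[0,0,0,0,0,0.08],[0,-30,0,0,0,0.08],[0,-40,0,0,0,0.08],[0,-40,0,0,0,0.08],[0,-40,0,0,0,0.08],[0,-40,0,0,0,0],[0,-40,0,0,0,0]]], "claw": 1}}

```text
clock: 0.73
position: [0.0507, 0.4296, 0.2309]
tcp_rot: [[-0.788, 0.615, 0.0], [0.615, 0.788, -0.0], [-0.0, -0.0, -1.0]]
ft_force: [-1.4, 0.6, 0.8]
width: 0.0851
finger_force: 0.0
```

Stand yaw is about 0, and the wing sits at about (0.559, -0.026) at -68° (tight). My first move shifted along the wrong tool axis, so I'm heading outward and then to above the wing.

{"name": "play_rows", "arguments": {"increments": [[[-32.7,21.3,0,0,0,0],[-32.7,21.3,0,0,0,0],[-32.7,21.3,0,0,0,0],[-32.7,21.3,0,0,0,0],[-32.7,21.3,0,0,0,0],[-32.7,21.3,0,0,0,0],[-32.7,21.3,0,0,0,0],[-32.7,21.3,0,0,0,0],[-32.7,21.3,0,0,0,0],[0,0,0,0,0,0.107],[0,0,0,0,0,0.107],[0,0,0,0,0,0.107]]]}}

```text
clock: 1.73
position: [0.4022, 0.4012, 0.2306]
tcp_rot: [[-0.549, 0.836, -0.001], [0.836, 0.549, -0.001], [-0.001, -0.001, -1.0]]
ft_force: [-0.7, -0.4, 0.1]
width: 0.0854
finger_force: 0.0
```

{"name": "play_rows", "arguments": {"increments": [[[0,0,0,0,0,0.107],[0,0,0,0,0,0.107],[-40,0,0,0,0,0],[-40,0,0,0,0,0],[-40,0,0,0,0,0],[-40,0,0,0,0,0],[-40,0,0,0,0,0],[-40,0,0,0,0,0],[-40,0,0,0,0,0],[-40,0,0,0,0,0],[-40,0,0,0,0,0],[-40,0,0,0,0,0]]]}}

```text
clock: 2.73
position: [0.5477, 0.0277, 0.2314]
tcp_rot: [[-0.366, 0.931, 0.0], [0.931, 0.366, 0.001], [0.0, 0.0, -1.0]]
ft_force: [0.2, 0.6, -0.3]
width: 0.0858
finger_force: 0.0
```

{"name": "play_rows", "arguments": {"increments": [[[-40,-6,0,0,0,0],[0,0,0,0,0,0],[0,0,0,0,0,0]]]}}

```text
clock: 2.98
position: [0.5565, -0.0135, 0.2312]
tcp_rot: [[-0.359, 0.933, -0.0], [0.933, 0.359, -0.001], [-0.001, -0.001, -1.0]]
ft_force: [0.6, 0.6, 0.2]
width: 0.0853
finger_force: 0.0
```

```bash
cat > w.py <<'E'
from h import *
import sys
s=state();c=calibration("wrist");p,d=read_camera("wrist");i=sys.argv[1]
cv2.imwrite(f'pics/wrist{i}.png',p[:,:,::-1])
P,u,v=cloud(c,d);V=cv2.cvtColor(p,cv2.COLOR_RGB2HSV)[v,u]
near=(abs(P[:,0]-.558)<.04)&(abs(P[:,1]+.026)<.05)
for lo,hi in [(.13,.155),(.143,.155)]:
    w=P[near&(P[:,2]>lo)&(P[:,2]<hi)&(V[:,2]<130)]
    if len(w): print(lo,len(w),w.mean(0).round(4),w[:,2].max(),np.median(w[:,2]),cv2.minAreaRect((w[:,:2]*1e3).astype(np.float32)))
g=P[near&(abs(P[:,2]-.117)<.004)]
if len(g):print('boss',len(g),g.mean(0),cv2.minAreaRect((g[:,:2]*1e3).astype(np.float32)))
for y0,y1 in [(-.1,-.06),(.01,.04)]:
    b=P[(abs(P[:,0]-.558)<.03)&(P[:,1]>y0)&(P[:,1]<y1)&(P[:,2]>.085)&(P[:,2]<.106)]
    if len(b):print('bar',y0,len(b),np.median(b[:,0]),b[:,0].min(),b[:,0].max(),b[:,2].max())
print(s['position'],s['ft_force'],s['clock'],s['joint_positions'],np.arctan2(s['tcp_rot'][1][1],s['tcp_rot'][0][1]))
E
python3 w.py 1
```

```text
0.13 1088 [ 0.5588 -0.0217  0.1477] 0.15275145381111357 0.15017369268129735 ((559.6988525390625, -23.61480712890625), (17.208311080932617, 33.34306335449219), 41.1982421875)
0.143 918 [ 0.5591 -0.0226  0.1501] 0.15275145381111357 0.15041778976875086 ((559.4801025390625, -23.69746208190918), (9.996246337890625, 33.59040832519531), 26.75824546813965)
boss 349 [ 0.55891959 -0.02012276  0.11780296] ((559.7432250976562, -23.48550796508789), (22.985580444335938, 22.075292587280273), 89.78532409667969)
bar -0.1 1125 0.5587612102591569 0.5505933840615576 0.5687563532036637 0.10211142757650497
bar 0.01 1109 0.5586438893861685 0.550251995577986 0.5687367704603766 0.10254841979641903
[ 0.55654308 -0.01352167  0.23120381] [0.63824372 0.63845382 0.19377511] 2.9833 [-0.63620145  0.13401046  0.67389251  1.70849178 -0.08499402  1.32915122
  0.42111463] 0.3674112570165562
```

View pics/wrist1.png

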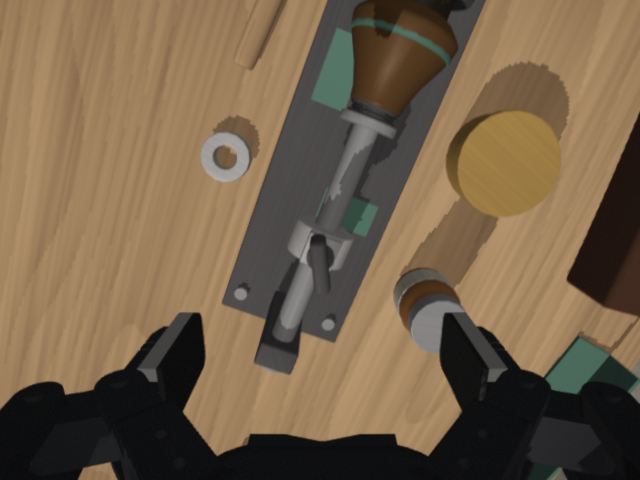

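The wrist picture shows the wing at about (320,262) and the ring at (368,122). The wing's centre is (0.5595, -0.0237), its top at z 0.150 as expected, and its normal at about 26°. Aligning and descending.

{"name": "play_rows", "arguments": {"increments": [[[0,0,0,0,0,-0.08],[-10.4,-1.9,20,0,0,0],[0,0,30,0,0,0],[0,0,30,0,0,0],[0,0,17,0,0,0],[0,0,9,0,0,0],[0,0,0,0,0,0],[0,0,0,0,0,0]]]}}

```text
clock: 3.7
position: [0.5597, -0.0189, 0.1257]
tcp_rot: [[-0.44, 0.898, 0.0], [0.898, 0.44, 0.0], [0.0, 0.0, -1.0]]
ft_force: [0.5, -0.5, 0.4]
width: 0.0851
finger_force: 0.0
```

{"name": "play_rows", "arguments": {"increments": [[[0,0,0,0,0,0],[0,0,0,0,0,0],[0,0,0,0,0,0],[0,0,0,0,0,0],[0,0,0,0,0,0],[0,0,0,0,0,0]]], "claw": 0.3}}

```text
clock: 4.2
position: [0.5596, -0.0201, 0.1256]
tcp_rot: [[-0.439, 0.899, 0.001], [0.899, 0.439, 0.0], [-0.0, 0.001, -1.0]]
ft_force: [0.6, -0.2, 0.3]
width: 0.0255
finger_force: 0.0
```

```bash
python3 w.py 2
```

```text
0.13 6016 [ 0.5572 -0.017   0.146 ] 0.15499602760735348 0.14906003059857192 ((559.3792114257812, -15.128684997558594), (42.200862884521484, 39.11760711669922), 63.9135856628418)
0.143 4286 [ 0.5576 -0.0183  0.1497] 0.15499602760735348 0.15026869563351497 ((558.9844360351562, -14.936779022216797), (42.19837951660156, 38.23973846435547), 63.91357421875)
boss 987 [ 0.55787782 -0.0178598   0.11763097] ((559.3206176757812, -23.518245697021484), (22.0340633392334, 23.134563446044922), 1.856852650642395)
bar -0.1 180 0.5653901112313002 0.5614574317808049 0.5684386366899636 0.1005656302603309
bar 0.01 2773 0.5578393574481019 0.5501563857370075 0.5684906691892487 0.10264388212104492
[ 0.55959247 -0.02008202  0.1256155 ] [ 0.56632202 -0.1623287   0.2980286 ] 4.2 [-0.59113408  0.23777575  0.66051143  1.83014409 -0.16098888  1.12691774
  0.57911508] 0.45395951635997367
```

View pics/wrist2.png

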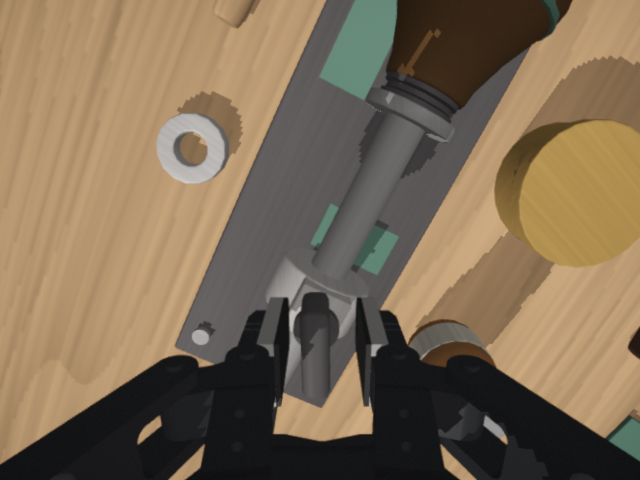

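The fingers straddle the wing (wing at x≈316, finger gap centred at x≈322). A small correction, then close.

{"name": "play_rows", "arguments": {"increments": [[[-3,-1.7,0,0,0,0],[0,0,0,0,0,0],[0,0,0,0,0,0],[0,0,0,0,0,0]]]}}

```text
clock: 4.58
position: [0.5592, -0.0237, 0.1253]
tcp_rot: [[-0.438, 0.899, -0.0], [0.899, 0.438, 0.0], [0.0, -0.0, -1.0]]
ft_force: [0.0, -0.1, -0.2]
width: 0.0255
finger_force: 0.0
```

{"name": "play_rows", "arguments": {"increments": [[[0,0,0,0,0,0],[0,0,0,0,0,0],[0,0,0,0,0,0],[0,0,0,0,0,0],[0,0,0,0,0,0],[0,0,0,0,0,0]]], "claw": 0}}

```text
clock: 5.08
position: [0.5589, -0.0236, 0.1254]
tcp_rot: [[-0.439, 0.899, -0.001], [0.899, 0.439, 0.0], [0.0, -0.001, -1.0]]
ft_force: [-3.2, -0.6, 3.3]
width: 0.0089
finger_force: 59.1
```

```bash
cat > s.py <<'E'
from h import *
s=state();print({k:np.round(s[k],4).tolist() for k in ['clock','position','ft_force','wrist_torque','width','finger_force','joint_positions']},np.arctan2(s['tcp_rot'][1][1],s['tcp_rot'][0][1]))
E
python3 s.py
```

```text
{'clock': 5.0833, 'position': [0.5589, -0.0236, 0.1254], 'ft_force': [-3.2115, -0.5627, 3.3309], 'wrist_torque': [-0.1815, 0.7452, 0.1784], 'width': 0.0089, 'finger_force': 59.1093, 'joint_positions': [-0.5867, 0.238, 0.6625, 1.8306, -0.1612, 1.1277, 0.5858]} 0.454091409870779
```

Gripped. Turning anticlockwise.

{"name": "play_rows", "arguments": {"increments": [[[0,0,0,0,0,-0.1],[0,0,0,0,0,-0.1],[0,0,0,0,0,-0.1],[0,0,0,0,0,-0.1],[0,0,0,0,0,-0.1],[0,0,0,0,0,-0.1],[0,0,-0.2,0,0,-0.1],[0,0,-0.2,0,0,-0.1],[0,0,-0.2,0,0,-0.1],[0,0,-0.2,0,0,-0.1],[0,0,-0.2,0,0,-0.1],[0,0,0,0,0,0]]]}}

```text
clock: 6.08
position: [0.5586, -0.0242, 0.127]
tcp_rot: [[-1.0, 0.014, -0.001], [0.014, 1.0, 0.0], [0.001, 0.0, -1.0]]
ft_force: [-4.9, -0.7, 9.3]
width: 0.0088
finger_force: 59.7
```

{"name": "play_rows", "arguments": {"increments": [[[0,0,0,0,0,0],[0,0,0,0,0,0],[0,0,0,0,0,0]]]}}

```text
clock: 6.33
position: [0.5586, -0.0242, 0.127]
tcp_rot: [[-1.0, 0.018, -0.001], [0.018, 1.0, -0.0], [0.001, -0.0, -1.0]]
ft_force: [-4.8, -1.4, 7.6]
width: 0.0091
finger_force: 59.7
```

```bash
python3 s.py; python3 w.py 3|tail -1
```

```text
{'clock': 6.3333, 'position': [0.5586, -0.0242, 0.127], 'ft_force': [-4.7615, -1.4161, 7.6145], 'wrist_torque': [-0.3253, 1.2834, 0.0345], 'width': 0.0091, 'finger_force': 59.6791, 'joint_positions': [-0.4653, 0.2204, 0.5215, 1.8254, -0.1205, 1.1285, 1.6508]} 1.5532253291691676
  1.65083546] 1.5532253291691676
```

View pics/wrist3.png

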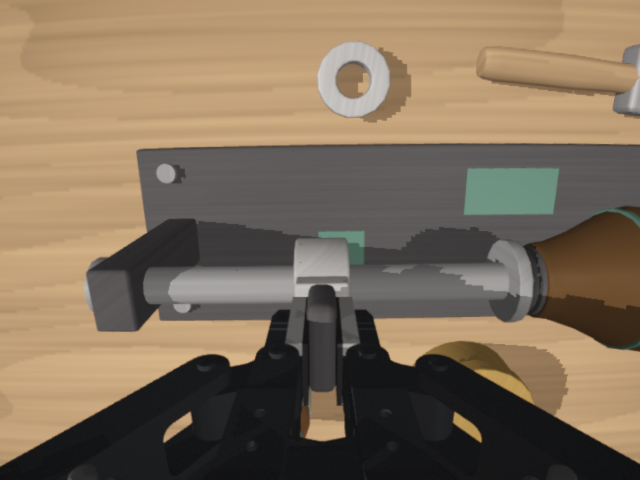

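The wing now lies across the bar (loose) and the ring face is about 68 mm from the collar face. Sliding 48 mm.

{"name": "play_rows", "arguments": {"increments": [[[0,4,0,0,0,0],[0,8,0,0,0,0],[0,8,0,0,0,0],[0,8,0,0,0,0],[0,8,0,0,0,0],[0,8,0,0,0,0],[0,4,0,0,0,0],[0,0,0,0,0,0],[0,0,0,0,0,0],[0,0,0,0,0,0]]]}}

```text
clock: 7.22
position: [0.5589, 0.0258, 0.127]
tcp_rot: [[-1.0, 0.016, -0.003], [0.016, 1.0, 0.002], [0.003, 0.002, -1.0]]
ft_force: [-7.6, 1.3, 9.0]
width: 0.0085
finger_force: 59.9
```

```bash
python3 s.py; python3 - <<'E'
from h import *
c=calibration("wrist");p,d=read_camera("wrist")
P,u,v=cloud(c,d);V=cv2.cvtColor(p,cv2.COLOR_RGB2HSV)[v,u]
m=(abs(P[:,0]-.558)<.025)&(P[:,2]>.102)&(P[:,2]<.114)&(V[:,1]<70)&(P[:,1]<.09)
h,e=np.histogram(P[m,1],np.arange(-.02,.09,.002));print([(round(x*1e3),int(k)) for x,k in zip(e,h) if k])
E
```

```text
{'clock': 7.2167, 'position': [0.5589, 0.0258, 0.127], 'ft_force': [-7.5855, 1.2731, 8.9624], 'wrist_torque': [0.3283, 1.6637, 0.0444], 'width': 0.0085, 'finger_force': 59.9104, 'joint_positions': [-0.5259, 0.2196, 0.4906, 1.8227, -0.1162, 1.1297, 1.5593]} 1.5545307729878226
[(-20, 1), (-2, 2), (12, 1), (14, 108), (16, 123), (18, 132), (20, 121), (22, 126), (24, 137), (26, 123), (28, 118), (30, 131), (32, 135), (34, 125), (36, 134), (38, 25), (60, 250), (62, 322), (64, 305), (66, 232), (68, 175), (70, 152), (72, 151), (74, 291), (76, 19)]
```

The collar follows: its face is at 0.038 and the ring face at about 0.060. Approaching to about 3 mm.

{"name": "play_rows", "arguments": {"increments": [[[0,4,0,0,0,0],[0,4,0,0,0,0],[0,4,0,0,0,0],[0,2,0,0,0,0],[0,1,0,0,0,0],[0,1,0,0,0,0],[0,1,0,0,0,0]]]}}

```text
clock: 7.85
position: [0.559, 0.0412, 0.1269]
tcp_rot: [[-1.0, 0.017, -0.003], [0.017, 1.0, 0.0], [0.003, 0.0, -1.0]]
ft_force: [-7.2, -1.8, 10.2]
width: 0.0088
finger_force: 59.8
```

{"name": "play_rows", "arguments": {"increments": [[[0,0.5,0,0,0,0],[0,0.5,0,0,0,0],[0,0.5,0,0,0,0]]]}}

```text
clock: 8.1
position: [0.559, 0.0427, 0.1269]
tcp_rot: [[-1.0, 0.017, -0.003], [0.017, 1.0, 0.0], [0.003, 0.0, -1.0]]
ft_force: [-7.4, -1.4, 10.0]
width: 0.009
finger_force: 59.8
```

{"name": "play_rows", "arguments": {"increments": [[[0,0.5,0,0,0,0],[0,0.5,0,0,0,0],[0,0.5,0,0,0,0]]]}}

```text
clock: 8.35
position: [0.559, 0.0442, 0.1269]
tcp_rot: [[-1.0, 0.017, -0.003], [0.017, 1.0, 0.0], [0.003, 0.0, -1.0]]
ft_force: [-6.9, -1.6, 10.3]
width: 0.0088
finger_force: 59.8
```

{"name": "play_rows", "arguments": {"increments": [[[0,0.5,0,0,0,0],[0,0.5,0,0,0,0],[0,0,0,0,0,0]]]}}

```text
clock: 8.6
position: [0.559, 0.0453, 0.1269]
tcp_rot: [[-1.0, 0.017, -0.003], [0.017, 1.0, 0.0], [0.003, 0.0, -1.0]]
ft_force: [-7.9, -1.3, 10.3]
width: 0.0089
finger_force: 59.9
```

{"name": "play_rows", "arguments": {"increments": [[[0,0.5,0,0,0,0],[0,0.5,0,0,0,0],[0,0.5,0,0,0,0]]]}}

```text
clock: 8.85
position: [0.559, 0.0466, 0.1269]
tcp_rot: [[-1.0, 0.017, -0.003], [0.017, 1.0, 0.0], [0.003, 0.0, -1.0]]
ft_force: [-7.8, -1.3, 9.6]
width: 0.0088
finger_force: 59.8
```

{"name": "play_rows", "arguments": {"increments": [[[0,0.5,0,0,0,0],[0,0.5,0,0,0,0],[0,0,0,0,0,0]]]}}

```text
clock: 9.1
position: [0.559, 0.0478, 0.1269]
tcp_rot: [[-1.0, 0.017, -0.003], [0.017, 1.0, 0.0], [0.003, 0.0, -1.0]]
ft_force: [-7.2, -1.6, 9.7]
width: 0.0089
finger_force: 59.9
```

{"name": "play_rows", "arguments": {"increments": [[[0,0.5,0,0,0,0],[0,0.5,0,0,0,0],[0,0,0,0,0,0]]]}}

```text
clock: 9.35
position: [0.559, 0.0488, 0.1269]
tcp_rot: [[-1.0, 0.017, -0.003], [0.017, 1.0, 0.0], [0.003, 0.0, -1.0]]
ft_force: [-6.8, -0.7, 9.9]
width: 0.0089
finger_force: 59.9
```

{"name": "play_rows", "arguments": {"increments": [[[0,0.5,0,0,0,0],[0,0.5,0,0,0,0],[0,0,0,0,0,0]]]}}

```text
clock: 9.6
position: [0.559, 0.0498, 0.1269]
tcp_rot: [[-1.0, 0.017, -0.003], [0.017, 1.0, 0.0], [0.003, 0.0, -1.0]]
ft_force: [-7.5, -1.3, 9.8]
width: 0.0094
finger_force: 59.9
```

{"name": "play_rows", "arguments": {"increments": [[[0,0.5,0,0,0,0],[0,0.5,0,0,0,0],[0,0,0,0,0,0]]]}}

```text
clock: 9.85
position: [0.559, 0.0503, 0.1269]
tcp_rot: [[-1.0, 0.017, -0.003], [0.017, 1.0, -0.0], [0.003, -0.0, -1.0]]
ft_force: [-7.5, -2.0, 9.9]
width: 0.009
finger_force: 59.9
```

{"name": "play_rows", "arguments": {"increments": [[[0,0.5,0,0,0,0],[0,0.5,0,0,0,0],[0,0,0,0,0,0]]]}}

```text
clock: 10.1
position: [0.559, 0.0507, 0.1269]
tcp_rot: [[-1.0, 0.018, -0.003], [0.018, 1.0, -0.001], [0.003, -0.001, -1.0]]
ft_force: [-7.4, -2.7, 10.1]
width: 0.0092
finger_force: 60.0
```

{"name": "play_rows", "arguments": {"increments": [[[0,0.5,0,0,0,0],[0,0.5,0,0,0,0],[0,0,0,0,0,0]]]}}

```text
clock: 10.35
position: [0.559, 0.0512, 0.1269]
tcp_rot: [[-1.0, 0.018, -0.004], [0.018, 1.0, -0.002], [0.004, -0.002, -1.0]]
ft_force: [-6.4, -4.6, 10.2]
width: 0.0088
finger_force: 60.1
```

Contact is at y≈0.050, and force and spring travel agree. Pressing on.

{"name": "play_rows", "arguments": {"increments": [[[0,0.5,0,0,0,0],[0,0.5,0,0,0,0],[0,0.5,0,0,0,0],[0,0.5,0,0,0,0],[0,0.5,0,0,0,0],[0,0,0,0,0,0],[0,0,0,0,0,0]]]}}

```text
clock: 10.93
position: [0.559, 0.0522, 0.1269]
tcp_rot: [[-1.0, 0.019, -0.004], [0.019, 1.0, -0.003], [0.004, -0.003, -1.0]]
ft_force: [-8.2, -6.6, 10.4]
width: 0.0087
finger_force: 60.1
```

{"name": "play_rows", "arguments": {"increments": [[[0,0.5,0,0,0,0],[0,0.5,0,0,0,0],[0,0,0,0,0,0],[0,0,0,0,0,0]]]}}

```text
clock: 11.27
position: [0.559, 0.0527, 0.1269]
tcp_rot: [[-1.0, 0.019, -0.004], [0.019, 1.0, -0.004], [0.004, -0.004, -1.0]]
ft_force: [-8.0, -7.0, 11.0]
width: 0.0087
finger_force: 60.1
```

{"name": "play_rows", "arguments": {"increments": [[[0,0.5,0,0,0,0],[0,0.5,0,0,0,0],[0,0.5,0,0,0,0],[0,0,0,0,0,0],[0,0,0,0,0,0]]]}}

```text
clock: 11.68
position: [0.5591, 0.0533, 0.1269]
tcp_rot: [[-1.0, 0.02, -0.004], [0.02, 1.0, -0.005], [0.004, -0.005, -1.0]]
ft_force: [-7.9, -8.6, 10.8]
width: 0.0091
finger_force: 60.2
```

{"name": "play_rows", "arguments": {"increments": [[[0,0,0,0,0,0],[0,0,0,0,0,0],[0,0,0,0,0,0]]]}}

```text
clock: 11.93
position: [0.5591, 0.0534, 0.1269]
tcp_rot: [[-1.0, 0.02, -0.004], [0.02, 1.0, -0.005], [0.004, -0.005, -1.0]]
ft_force: [-7.6, -9.2, 10.9]
width: 0.0089
finger_force: 60.2
```

```bash
python3 s.py
```

```text
{'clock': 11.9333, 'position': [0.5591, 0.0534, 0.1269], 'ft_force': [-7.6307, -9.2013, 10.8817], 'wrist_torque': [-1.9715, 1.9874, 0.1638], 'width': 0.0089, 'finger_force': 60.1768, 'joint_positions': [-0.5634, 0.2245, 0.4744, 1.8156, -0.1076, 1.1323, 1.498]} 1.5510211919368346
```

About 8 N on the ring. Tightening, half first.

{"name": "play_rows", "arguments": {"increments": [[[0,0,0.2,0,0,0.08],[0,0,0.2,0,0,0.08],[0,0,0.2,0,0,0.08],[0,0,0.2,0,0,0.08],[0,0,0.2,0,0,0.08],[0,0,0,0,0,0],[0,0,0,0,0,0]]]}}

```text
clock: 12.52
position: [0.5591, 0.0536, 0.126]
tcp_rot: [[-0.913, 0.408, -0.004], [0.408, 0.913, -0.004], [0.002, -0.006, -1.0]]
ft_force: [-7.8, -7.8, 11.4]
width: 0.0088
finger_force: 60.3
```

```bash
python3 s.py
```

```text
{'clock': 12.5167, 'position': [0.5591, 0.0536, 0.126], 'ft_force': [-7.8191, -7.7678, 11.4074], 'wrist_torque': [-1.8917, 2.0071, -0.1084], 'width': 0.0088, 'finger_force': 60.28, 'joint_positions': [-0.6053, 0.2296, 0.5228, 1.8178, -0.1214, 1.131, 1.1089]} 1.1504220305642028
```

Force is holding. Continuing to the stop.

{"name": "play_rows", "arguments": {"increments": [[[0,0,0,0,0,0.1],[0,0,0,0,0,0.1],[0,0,0,0,0,0.1],[0,0,0,0,0,0.1],[0,0,0,0,0,0.1],[0,0,0,0,0,0.1],[0,0,0,0,0,0.1],[0,0,0,0,0,0],[0,0,0,0,0,0]]]}}

```text
clock: 13.27
position: [0.5594, 0.0539, 0.1254]
tcp_rot: [[-0.436, 0.9, -0.003], [0.9, 0.436, -0.005], [-0.003, -0.005, -1.0]]
ft_force: [-6.4, -7.1, 6.8]
width: 0.0088
finger_force: 59.6
```

```bash
python3 s.py
```

```text
{'clock': 13.2667, 'position': [0.5594, 0.0539, 0.1254], 'ft_force': [-6.3559, -7.1429, 6.771], 'wrist_torque': [-1.7768, 1.3468, -0.069], 'width': 0.0088, 'finger_force': 59.5602, 'joint_positions': [-0.682, 0.2401, 0.612, 1.8208, -0.1469, 1.1306, 0.4307]} 0.45088759185640187
```

{"name": "play_rows", "arguments": {"increments": [[[0,0,0,0,0,0.05],[0,0,0,0,0,0.05],[0,0,0,0,0,0],[0,0,0,0,0,0]]]}}

```text
clock: 13.6
position: [0.5595, 0.054, 0.1253]
tcp_rot: [[-0.345, 0.939, -0.003], [0.939, 0.345, -0.005], [-0.003, -0.004, -1.0]]
ft_force: [-5.4, -7.3, 6.8]
width: 0.0084
finger_force: 59.6
```

```bash
python3 s.py
```

```text
{'clock': 13.6, 'position': [0.5595, 0.054, 0.1253], 'ft_force': [-5.4084, -7.3236, 6.7824], 'wrist_torque': [-1.7114, 1.2449, 0.2022], 'width': 0.0084, 'finger_force': 59.5518, 'joint_positions': [-0.6932, 0.2418, 0.6251, 1.8211, -0.1506, 1.1307, 0.3347]} 0.35184599405721084
```

{"name": "play_rows", "arguments": {"increments": [[[0,0,0,0,0,0.05],[0,0,0,0,0,0.05],[0,0,0,0,0,0],[0,0,0,0,0,0]]]}}

```text
clock: 13.93
position: [0.5596, 0.0541, 0.1254]
tcp_rot: [[-0.253, 0.968, -0.003], [0.967, 0.253, -0.006], [-0.005, -0.004, -1.0]]
ft_force: [-5.2, -8.0, 6.3]
width: 0.0087
finger_force: 73.8
```

```bash
python3 s.py
```

```text
{'clock': 13.9333, 'position': [0.5596, 0.0541, 0.1254], 'ft_force': [-5.2223, -8.0264, 6.3482], 'wrist_torque': [-1.7893, 1.1916, 1.3827], 'width': 0.0087, 'finger_force': 73.7777, 'joint_positions': [-0.705, 0.2436, 0.638, 1.8213, -0.1534, 1.1308, 0.2406]} 0.2556143114171832
```

Stop reached (torque 1.4 N m). Relieving the twist and side load, then opening.

{"name": "play_rows", "arguments": {"increments": [[[0,0,0,0,0,-0.05],[0,0,0,0,0,-0.04],[-0.9,-0.7,0,0,0,0],[-0.9,-0.7,0,0,0,0],[-0.9,-0.7,0,0,0,0],[0,0,0,0,0,0],[0,0,0,0,0,0]]]}}

```text
clock: 14.52
position: [0.5594, 0.0538, 0.1253]
tcp_rot: [[-0.337, 0.941, -0.0], [0.941, 0.337, -0.001], [-0.001, -0.001, -1.0]]
ft_force: [-3.7, -4.8, 4.6]
width: 0.009
finger_force: 59.3
```

```bash
python3 s.py
```

```text
{'clock': 14.5167, 'position': [0.5594, 0.0538, 0.1253], 'ft_force': [-3.6597, -4.8076, 4.63], 'wrist_torque': [-1.0655, 0.7955, 0.3782], 'width': 0.009, 'finger_force': 59.2839, 'joint_positions': [-0.6924, 0.2392, 0.6259, 1.8239, -0.1529, 1.1277, 0.3296]} 0.3437624269862191
```

{"name": "play_rows", "arguments": {"increments": [[[-1,-0.8,0,0,0,0],[-1,-0.8,0,0,0,0],[-1,-0.8,0,0,0,0],[0,0,0,0,0,0],[0,0,0,0,0,0]]]}}

```text
clock: 14.93
position: [0.5591, 0.0533, 0.1254]
tcp_rot: [[-0.339, 0.941, 0.002], [0.941, 0.339, 0.002], [0.001, 0.003, -1.0]]
ft_force: [2.2, 4.9, -1.4]
width: 0.0086
finger_force: 58.6
```

{"name": "play_rows", "arguments": {"increments": [[[0,0,0,0,0,0],[0,0,0,0,0,0],[0,0,0,0,0,0],[0,0,0,0,0,0],[0,0,0,0,0,0],[0,0,0,0,0,0]]], "claw": 0.5}}

```text
clock: 15.43
position: [0.5583, 0.0507, 0.1253]
tcp_rot: [[-0.337, 0.942, -0.0], [0.942, 0.337, -0.0], [-0.0, -0.0, -1.0]]
ft_force: [0.1, -0.5, -0.2]
width: 0.0427
finger_force: 0.0
```

{"name": "play_rows", "arguments": {"increments": [[[0,0,-10,0,0,0],[0,0,-20,0,0,0],[0,0,-30,0,0,0],[0,0,-30,0,0,0],[0,0,-10,0,0,0],[0,0,0,0,0,0],[0,0,0,0,0,0]]]}}

```text
clock: 16.02
position: [0.5584, 0.0511, 0.2257]
tcp_rot: [[-0.337, 0.941, 0.001], [0.941, 0.337, 0.001], [0.0, 0.001, -1.0]]
ft_force: [0.0, -0.6, -0.9]
width: 0.0423
finger_force: 0.0
```

```bash
sed 's/abs(P\[:,1\]+.026)/abs(P[:,1]-.053)/;s/P\[near&(P\[:,2\]>lo)/P[near\&(P[:,1]<.075)\&(P[:,2]>lo)/' w.py > w2.py; python3 w2.py 4
```

```text
0.13 1120 [0.559  0.0553 0.1481] 0.1528780617822309 0.15012784222915204 ((559.837890625, 53.41216278076172), (17.357757568359375, 33.268211364746094), 4.537986755371094)
0.143 987 [0.5593 0.0545 0.15  ] 0.1528780617822309 0.15026903312087891 ((559.754638671875, 53.0693473815918), (9.773971557617188, 34.33450698852539), 20.21957015991211)
boss 922 [0.55933057 0.0814351  0.11621073] ((559.9613647460938, 72.55291748046875), (60.764854431152344, 28.777637481689453), 89.95419311523438)
bar -0.1 770 0.5602541899355102 0.5519962377946996 0.5684906429573376 0.10226504126374161
bar 0.01 688 0.557566253000588 0.5509226447423609 0.5688218744625907 0.10199122364379495
[0.55839451 0.05113654 0.22566137] [ 0.02121386 -0.63707545 -0.85106546] 16.0167 [-0.7164595   0.14471275  0.64035315  1.7070171  -0.08966586  1.31827391
  0.28531335] 0.34406868010590047
```

View pics/wrist4.png

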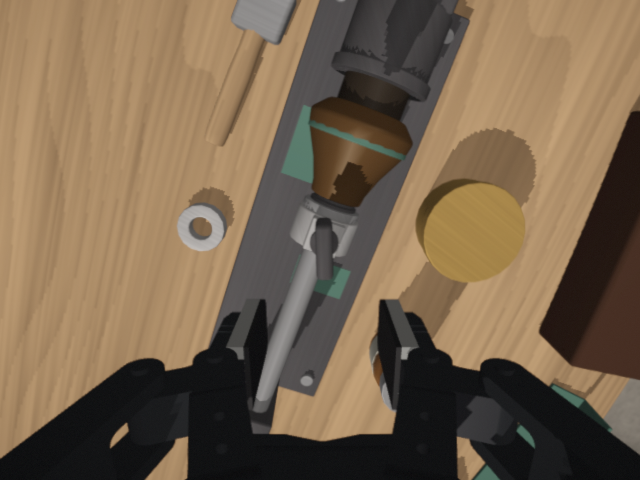

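The wing is at the tight angle (20°), the collar is against the ring at about 3.1 mm compression (about 8 N), and the gripper is clear. Handing in.

```bash
python3 -c "
from bench import arm
print(arm.close_job())"
```

```text
the job is handed in; nothing more can be done
None
```

I loosened the thumb screw, slid the collar until it pressed the spring ring with about 8 N (estimated from about 3 mm of ring travel), tightened the screw fully to its stop, released it and handed the job in; the hand-in returned no verdict.

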